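# Third hand at the frame joint

## Robot

A 6-joint arm with a two-finger parallel gripper is mounted at the origin on a cart in front of the work surface, level with it; the furniture and walls round the work are solid. World frame = base frame: x ahead of the robot, y to its left, z up, the work surface at z = 0. Lengths are in m, angles in rad, forces in N, time in s.
With the tool pointing down it reaches from about 0.275 to 0.725 m from the base axis. Payload 5.6 kg.
Tool frame: the origin (TCP) lies between the finger pads, 19 mm behind the fingertips; this is the grasp point; z points along the fingers, y is the line along which they close (so a half turn about z gives the same grasp; the last joint's range is limited). The gripper opens to 85 mm and grips with 20 to 120 N. Pads are 22 mm wide; open, the fingers measure 114 mm over their backs; the gripper's body (76 mm by 85 mm) begins 54 mm behind the grasp point. The pads swing forward as they close: fully open they stand 13 mm farther back than shut.
Start: joints at [1.426, 0.255, 0.108, 0, -1.424, -0.285], TCP at [0.229, 0.5, 0.25] pointing down, gripper open.
Joint ranges: [-2.95, 2.95], [-1.21, 1.97], [-1.09, 1.5], [-2.87, 1.71], [-2.94, -0.07], [-3.05, 3.05]. Speed limits (rad/s): [2.57, 2.57, 3.14, 3.14, 3.14, 3.14].

## Interface

Orientations are given as a unit quaternion [x, y, z, w].
In Python, from workcell import read_state, capture, camera_model, finish_job gives the robot as it stands. The module is installed in compiled form; this text tells all that it offers.
- The arm moves only by the tool drive_tool, never from a script. Its argument "steps" is one flat list of numbers, 7 for each row, row after row: the shift along the tool's x, y, z in m, then the turn, a rotation vector about the tool's x, y, z in degrees, then the opening, from -1 (shut) to 1 (fully open). A call has exactly 5 rows; each row is the pose to reach, as a shift and turn from the pose commanded when the call began, along the tool's axes at that moment; what a row does not reach only later rows make up. A row lasts 1/12 s, in which the tool goes at most 41.7 mm and 7.16 degrees, less where a joint would pass 70% of its speed; a pose out of reach is approached as far as the arm can. A call with a gripper value outside its range is refused whole. The fingers move at their own pace and stop on an object; "squeeze" is the grip in N (left out, the last holds). Time passes only in rows, so rows that repeat a pose let the fingers close, or fill a call up. It gives the time, the measured TCP pose, the force, the opening and the grip force at its end, in the units of the state.
- read_state(): the state, without advancing time (a new reading comes with each control period).
- capture(name): name is "side" or "top" or "wrist"; returns (picture, depth): 420x560x3 uint8, blue, green, red; 420x560 float32, m along the optical axis (not along the pixel's ray), 0 where there is no reading.
- camera_model(name): a dict with "fx", "fy", "cx", "cy" (pixels), "eye" and "attitude" of the camera in the world. Camera axes: x right, y up, looking along -z (the intrinsics and any distortion apply to the point x, -y, -z); pixel columns grow to the right and rows downward; lengths in m; the calibration is good to about 2 mm. A picture is of the moment at which its call begins: read the wrist's pose just before it. camera_model takes no time and is no camera call; for the wrist camera it gives the pose at the moment of the call.
- finish_job(): hands the job in; it is judged then, once.
The state is a dict: "clock": time; "joints": joint angles; "joint_velocities": joint speeds; "tau": joint torques, N m; "position": TCP position; "ee_rot": TCP orientation; "ft_force": force on the tool from outside, world axes, zero at the start; "moment": the same for the moment, N m; "grip_width": finger opening in m; "grip_force": force on a finger pad.
Only numpy, scipy, OpenCV 4.12 (cv2) and the standard library are available. Lean on these libraries where they do the work, as an engineer would, in place of code of your own. Each camera call takes 0.05 s, during which the arm holds its last target. There are 200 camera calls.

## Task

A post lies in the assembly fence on the bench. Take the rail whose width fits that post's notch snugly (leave the other rail and the spare post where they are), set its end into the notch flat on the bench and square to the post, fully home, and keep pressing it straight in, so that the post bears on the fence, with a steady push of about 12 N (between 6 and 20 N) while a colleague screws a tee plate over the joint. Hold the rail about its middle so that your hand leaves the joint clear, never shove harder than 40 N, do not disturb the things lying around, and finish while still holding and pressing: do not let go.

Things in the scene. Friction and masses are not known exactly. Their poses are not given: they have to be found in the camera images.
- jig: Fixed timber battens 26 mm high: a fence 260 mm long, 45 mm deep, with a stop block at each end; the pocket between holds a post and opens towards the robot. Origin: pocket's centre on the bench; x points into the fence, away from the robot (turned up to 0.22 rad), y along the fence, z up. Fence face at x = +30 mm; end blocks 185 mm apart, reaching forward to x = -12 mm.
- post_wide: Loose wooden post 60 x 180 x 28 mm (x, y, z), lying flat. Origin: centre of underside; y along it, z up. Its front edge (x = -30 mm) has an open notch 57 mm wide, 20 mm deep (floor at x = -10 mm), through the full thickness, mouth corners rounded 4 mm; it takes the 54 mm rail with 1.5 mm play each side. Lies in the jig's pocket (origins within 5 mm) or, as next job, 0.26 m to the jig's right (-y).
- post_narrow: Loose wooden post 60 x 180 x 28 mm (x, y, z), lying flat. Origin: centre of underside; y along it, z up. Its front edge (x = -30 mm) has an open notch 39 mm wide, 20 mm deep (floor at x = -10 mm), through the full thickness, mouth corners rounded 4 mm; it takes the 36 mm rail with 1.5 mm play each side. Lies in the jig's pocket (origins within 5 mm) or, as next job, 0.26 m to the jig's right (-y).
- post_wide_notch (a point): Middle of the floor of post_wide's notch, at half thickness (14 mm above its underside).
- post_narrow_notch (a point): Middle of the floor of post_narrow's notch, at half thickness (14 mm above its underside).
- rail_wide: Loose wooden rail, plain bar 200 x 54 x 28 mm (x, y, z), about 150 g, ends square and alike, lying flat left of the jig, roughly along world x. Origin: centre of underside; x along it, z up. It belongs to post_wide's notch. Fully home, its origin is at x = -110 mm, y = 0, z = 0 in the post's frame, its x axis along the post's x (either way round).
- rail_narrow: Loose wooden rail, plain bar 200 x 36 x 28 mm (x, y, z), about 100 g, ends square and alike, lying flat left of the jig, roughly along world x. Origin: centre of underside; x along it, z up. It belongs to post_narrow's notch; in the wide notch it would be loose. Fully home, its origin is at x = -110 mm, y = 0, z = 0 in the post's frame, its x axis along the post's x (either way round).
- tee_plate: Flat steel tee plate, 80 x 75 x 3 mm, lying on the bench right of the work; bystander. Origin near its middle, on the underside.
- driver: Screwdriver with red handle, 198 mm long, 28 mm thick, lying on the bench right of the work; bystander. Origin: middle of its underside.
- screw_jar: Glass jar with black lid, 62 mm across, 89 mm tall, standing at the right; bystander. Origin: centre of its underside.

How it is judged:
By the outcome, as a careful person would: the job done as asked, in the order asked, and still so for the second after the job is handed in, while the arm keeps its last pose, push and grip.
It also fails if it takes over 48 s, if anything falls off the work surface, if the arm or the gripper's body presses on something with over 40 N, if the wrist force passes 120 N, or if a joint passes its speed limit or range.

## Working session

There is one attempt and no reset: what is moved stays moved. The work goes in short steps, Python scripts to look and compute and a tool call to move; the robot and the scene stay as the last step left them, time stands still between calls to the robot, and variables do not carry over. Pictures are saved under pics/ and viewed, at most 10 in all, crops included, and the job is handed in when it is done.

Besides the shell and the picture viewer there is one more tool, called after "Request:" by a JSON object that holds its "op" and its "data", one argument or row to a line. drive_tool: Moves the arm, as the interface text tells. Its arguments: {"type":"object","properties":{"steps":{"type":"array"},"squeeze":{"type":"number"}},"required":["steps"]}

```bash
mkdir -p pics; python3 - <<'E'
from workcell import *
import cv2,numpy as np
s=read_state();print(s)
for n in("top","side"):
    p,d=capture(n);cv2.imwrite(f"pics/{n}0.png",p);np.savez(f"{n}0.npz",p=p,d=d);print(n,camera_model(n))
E
```

```text
{'clock': 0.0, 'joints': array([ 1.42560203e+00,  2.55737411e-01,  1.06986680e-01, -4.93800601e-04,
       -1.42389532e+00, -2.84584930e-01]), 'joint_velocities': array([-0.00100241, -0.00263718,  0.00223838, -0.00204725, -0.00017386,
       -0.0008046 ]), 'tau': array([-1.93093663e-03, -3.86635709e+01,  2.37945718e+01,  5.36517844e+00,
       -6.13481752e-03, -1.57051664e-05]), 'position': array([0.22892233, 0.49957828, 0.24909084]), 'ee_rot': array([ 9.76991737e-01, -2.13275013e-01, -1.79208262e-04,  9.39623053e-04]), 'ft_force': array([ 0.89361797, -0.38065592, -0.39569531]), 'moment': array([-0.05539252,  0.02734547, -0.00107122]), 'grip_force': 0.0, 'grip_width': 0.08563974959035586}
top {'fx': 458.6704715063739, 'fy': 458.6704715063739, 'cx': 277.79157613473006, 'cy': 210.01773371333167, 'eye': array([ 0.42126992, -0.11521959,  1.5065843 ]), 'attitude': array([ 0.03427662, -0.01971154, -0.70466756,  0.70843503])}
side {'fx': 475.34117916363886, 'fy': 475.34117916363886, 'cx': 271.9869534731826, 'cy': 217.44598892450583, 'eye': array([-0.23183352,  0.92116053,  0.77283663]), 'attitude': array([-0.15010126,  0.47195427,  0.82583692, -0.26967046])}
```

View pics/top0.png

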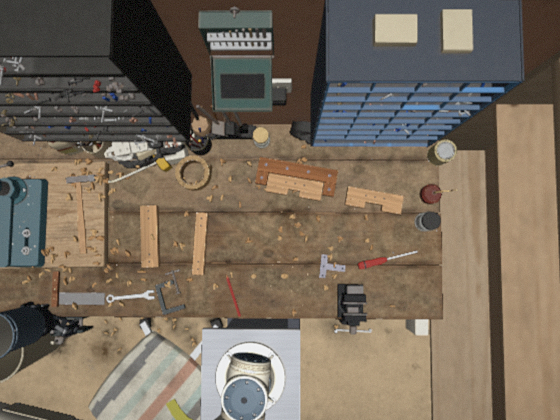

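The top view shows the jig with a post at (295,187) and the spare post at (375,200). The wide rail is at (149,237), the narrow rail at (200,244). I'll enlarge it and segment.

```bash
cat > h.py <<'E'
import numpy as np,cv2
from scipy.spatial.transform import Rotation as R
from workcell import *
def plane(m,uv,z):
    uv=np.atleast_2d(uv).astype(float)
    d=np.c_[(uv[:,0]-m['cx'])/m['fx'],-(uv[:,1]-m['cy'])/m['fy'],-np.ones(len(uv))]
    w=R.from_quat(m['attitude']).apply(d); e=np.array(m['eye'])
    return e+w*((z-e[2])/w[:,2])[:,None]
def pix(m,P):
    c=R.from_quat(m['attitude']).inv().apply(np.atleast_2d(P)-m['eye'])
    return np.c_[m['cx']+m['fx']*c[:,0]/-c[:,2],m['cy']-m['fy']*c[:,1]/-c[:,2]]
E
python3 - <<'E'
from h import *
p=np.load('top0.npz')['p'];m=camera_model('top')
hsv=cv2.cvtColor(p,cv2.COLOR_BGR2HSV)
for q in[(149,230),(200,240),(290,188),(375,202),(295,172),(250,230)]:print(q,hsv[q[1],q[0]])
mask=((hsv[...,2]>150)&(hsv[...,1]>70)&(hsv[...,0]<25)).astype(np.uint8)*255
mask[:150]=0;mask[290:]=0;mask[:,:125]=0;mask[:,425:]=0
mask=cv2.morphologyEx(mask,cv2.MORPH_CLOSE,np.ones((3,3)))
cs,_=cv2.findContours(mask,cv2.RETR_EXTERNAL,cv2.CHAIN_APPROX_NONE)
for c in cs:
    if cv2.contourArea(c)<300: continue
    W=plane(m,c[:,0,:],.028)[:,:2].astype(np.float32)
    r=cv2.minAreaRect(W);b=cv2.boxPoints(r);print(cv2.contourArea(c),np.round(r[0],4),np.round(r[1],4),round(r[2],1),np.round(b,3).tolist())
cv2.drawContours(p,cs,-1,(0,255,0),1) if 0 else None
cv2.imwrite('pics/crop1.png',cv2.resize(np.vstack([p[150:290,130:330]]),(800,560),interpolation=cv2.INTER_CUBIC))
E
```

```text
(149, 230) [ 16 105 189]
(200, 240) [ 15 106 198]
(290, 188) [ 15 104 188]
(375, 202) [ 15  89 209]
(295, 172) [ 12 143 150]
(250, 230) [ 17  90 128]
621.0 [0.4245 0.1698] [0.0366 0.1999] 87.2 [[0.3240000009536743, 0.15600000321865082], [0.5239999890327454, 0.1469999998807907], [0.5249999761581421, 0.18299999833106995], [0.32600000500679016, 0.19300000369548798]]
941.0 [0.4569 0.3347] [0.2182 0.0534] 3.0 [[0.34700000286102295, 0.35600000619888306], [0.3490000069141388, 0.3019999861717224], [0.5669999718666077, 0.3140000104904175], [0.5640000104904175, 0.367000013589859]]
1002.0 [ 0.5995 -0.4089] [0.1973 0.1266] 79.9 [[0.5199999809265137, -0.4950000047683716], [0.6439999938011169, -0.5170000195503235], [0.6790000200271606, -0.3230000138282776], [0.5550000071525574, -0.3009999990463257]]
1303.0 [ 0.6282 -0.1409] [0.2548 0.0939] 80.4 [[0.5609999895095825, -0.2590000033378601], [0.652999997138977, -0.27399998903274536], [0.6959999799728394, -0.023000000044703484], [0.6029999852180481, -0.00800000037997961]]
845.0 [0.6579 0.1973] [0.1078 0.1094] 34.6 [[0.5820000171661377, 0.21199999749660492], [0.6449999809265137, 0.12200000137090683], [0.7329999804496765, 0.18299999833106995], [0.6710000038146973, 0.27300000190734863]]
```

View pics/crop1.png

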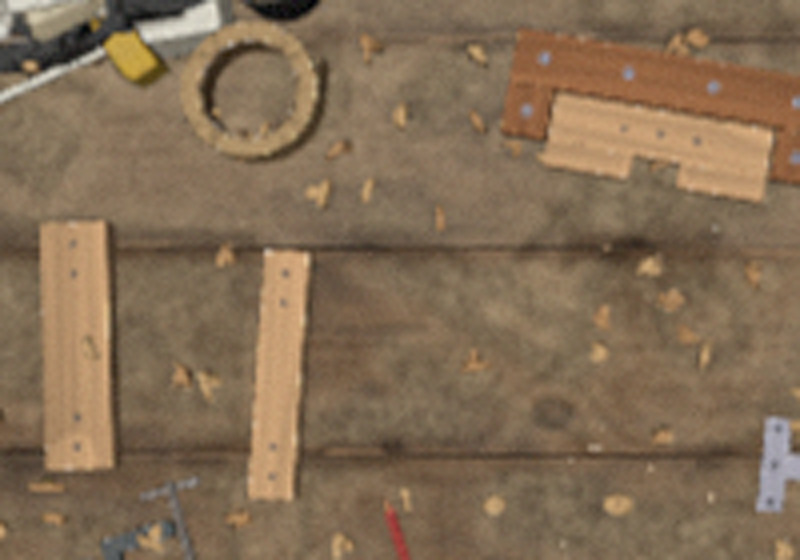

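The post in the pocket has the narrow notch: about 46 px wide in the crop, at (655,170). That matches the narrow rail's 46 px, so the narrow rail at (280,375) is the one to take. I'll compute the move to hover over it.

```bash
cat >> h.py <<'E'
def go(target,yaw,pos=None,q=None):
    """print tool-frame shift/turn to bring TCP to target, pointing down, tool x at yaw (deg)"""
    s=read_state(); p=s['position'] if pos is None else pos
    r=R.from_quat(s['ee_rot'] if q is None else q)
    t=R.from_euler('z',yaw,degrees=True)*R.from_quat([1,0,0,0])
    print('pos',np.round(s['position'],4),'yaw',np.round(r.as_euler('ZYX',degrees=True),2),'F',np.round(s['ft_force'],1),'w',round(s['grip_width'],4),'t',round(s['clock'],2))
    print('shift',np.round(r.inv().apply(np.array(target)-p),4),'turn',np.round((r.inv()*t).as_rotvec(degrees=True),2))
E
python3 - <<'E'
from h import *
go([.4245,.17,.22],-2.7)
p=np.load('top0.npz')['p'];m=camera_model('top')
hsv=cv2.cvtColor(p,cv2.COLOR_BGR2HSV)
mask=((hsv[...,2]>165)&(hsv[...,1]>60)&(hsv[...,1]<128)&(hsv[...,0]<25)).astype(np.uint8)*255
mask[:165]=0;mask[220:]=0;mask[:,:255]=0;mask[:,415:]=0
cs,_=cv2.findContours(mask,cv2.RETR_EXTERNAL,cv2.CHAIN_APPROX_NONE)
for c in cs:
    if cv2.contourArea(c)<300: continue
    W=plane(m,c[:,0,:],.028)[:,:2].astype(np.float32)
    r=cv2.minAreaRect(W);print(cv2.contourArea(c),np.round(r[0],4),np.round(r[1],4),round(r[2],1))
    # distance in from the front edge (post frame, guess)
    a=np.radians(r[2]-90 if r[2]>45 else r[2])
    X=(W-r[0])@np.array([[np.cos(a),-np.sin(a)],[np.sin(a),np.cos(a)]])
    f=X[(X[:,0]>-22)&(X[:,0]<-.013)&(abs(X[:,1])<.06)]
    print(np.degrees(a),'notch wall y',np.round(np.sort(f[(f[:,0]>-.026),1]),3))
E
```

```text
pos [0.229  0.4996 0.2492] yaw [-24.63  -0.   179.9 ] F [-0.3 -0.4  0.7] w 0.0855 t 0.1
shift [0.3151 0.2181 0.0296] turn [ 9.000e-02  2.000e-02 -2.193e+01]
851.0 [ 0.5691 -0.3957] [0.1814 0.0608] 80.6
-9.370346069335938 notch wall y [-0.03  -0.029 -0.028 -0.028  0.03   0.03   0.031  0.031  0.046  0.049]
828.5 [ 0.6112 -0.1357] [0.1811 0.0586] 80.4
-9.5963134765625 notch wall y [-0.058 -0.024 -0.023 -0.021 -0.021  0.019  0.02   0.021  0.022  0.038
  0.041  0.044]
```

The jig post's notch measures about 40 mm and the spare's about 58 mm, so the narrow rail is confirmed. The post is near (0.611,-0.136), yaw -9.6°.

Request:
{"op": "drive_tool", "data": {
  "steps": [0.03,0.021,0.003,0,0,-4,1,0.062,0.043,0.006,0,0,-8,1,0.093,0.065,0.009,0,0,-13,1,0.125,0.087,0.012,0,0,-18,1,0.157,0.109,0.015,0,0,-21.9,1],
  "squeeze": 40
}}

```text
clock: 0.52
position: [0.3267, 0.3337, 0.2345]
ee_rot: [1.0, -0.021, -0.0, 0.0]
ft_force: [1.6, 0.5, 0.1]
grip_width: 0.0857
grip_force: 0.0
```

```bash
python3 -c "
from h import *
go([.4245,.17,.22],-2.7)"
```

```text
pos [0.3267 0.3337 0.2345] yaw [-2.4400e+00  2.0000e-02  1.7997e+02] F [1.6 0.5 0.1] w 0.0857 t 0.52
shift [0.1047 0.1594 0.0146] turn [0.03 0.02 0.26]
```

Request:
{"op": "drive_tool", "data": {
  "steps": [0.021,0.032,0.003,0,0,0,1,0.042,0.064,0.006,0,0,0,1,0.064,0.096,0.009,0,0,0,1,0.085,0.128,0.012,0,0,0,1,0.105,0.159,0.015,0,0,0,1]
}}

```text
clock: 0.93
position: [0.4242, 0.1697, 0.2197]
ee_rot: [1.0, -0.024, -0.0, 0.0]
ft_force: [0.6, 1.2, -0.5]
grip_width: 0.0855
grip_force: 0.0
```

```bash
python3 - <<'E'
from h import *
s=read_state();m=camera_model('wrist');p,d=capture('wrist');cv2.imwrite('pics/w1.png',p);np.savez('w1.npz',p=p,d=d,**m)
print(m);go([.4245,.17,.22],-2.7)
E
```

```text
{'fx': 322.17216907183973, 'fy': 322.17216907183973, 'cx': 282.03984622050433, 'cy': 216.48705384170927, 'eye': array([0.49377112, 0.1659987 , 0.34361428]), 'attitude': array([ 0.09550897, -0.09989826,  0.71674601, -0.68350094])}
pos [0.4258 0.1652 0.2191] yaw [-2.9100e+00  5.0000e-02  1.7982e+02] F [ 2.3 -4.7  0.8] w 0.0853 t 0.98
shift [-0.0016 -0.0047 -0.001 ] turn [ 0.18  0.05 -0.21]
```

View pics/w1.png

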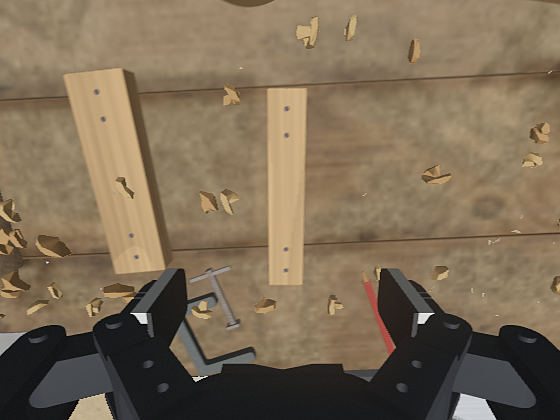

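The wrist view shows the narrow rail clearly, corners near (268,88), (307,88), (302,285) and (269,285), with the wide rail left of it. I'll measure it from a settled frame.

```bash
cat >> h.py <<'E'
def wood(p,roi,vmin=150):
    hsv=cv2.cvtColor(p,cv2.COLOR_BGR2HSV)
    k=((hsv[...,2]>vmin)&(hsv[...,1]>50)&(hsv[...,1]<130)&(hsv[...,0]<28)).astype(np.uint8)*255
    o=np.zeros_like(k);x0,y0,x1,y1=roi;o[y0:y1,x0:x1]=k[y0:y1,x0:x1]
    o=cv2.morphologyEx(cv2.morphologyEx(o,cv2.MORPH_CLOSE,np.ones((5,5))),cv2.MORPH_OPEN,np.ones((7,7)))
    cs,_=cv2.findContours(o,cv2.RETR_EXTERNAL,cv2.CHAIN_APPROX_NONE)
    return max(cs,key=cv2.contourArea)
E
python3 - <<'E'
from h import *
for i in range(3):
    m=camera_model('wrist');p,d=capture('wrist')
    c=wood(p,(240,70,340,300))
    W=plane(m,c[:,0,:],.028)[:,:2].astype(np.float32);r=cv2.minAreaRect(W)
    print(np.round(r[0],4),np.round(r[1],4),round(r[2],2),cv2.boundingRect(c))
e=m['eye'];print('depth z check',e[2]-d[186,287])
go([*r[0],.10],-2.7)
E
```

```text
[0.4252 0.1661] [0.0809 0.227 ] 86.98 (240, 75, 81, 225)
[0.4213 0.1661] [0.0825 0.2262] 74.75 (241, 74, 83, 226)
[0.4231 0.1668] [0.0831 0.2287] 78.13 (242, 70, 83, 230)
depth z check 0.022978700012738884
pos [0.4239 0.1706 0.2195] yaw [-2.8800e+00  5.0000e-02  1.7997e+02] F [0.2 1.4 0.9] w 0.0857 t 1.13
shift [-0.0005  0.0038  0.1195] turn [ 0.03  0.05 -0.18]
```

```bash
python3 - <<'E'
from h import *
m=camera_model('wrist');p,d=capture('wrist');np.savez('w2.npz',p=p,**m)
hsv=cv2.cvtColor(p,cv2.COLOR_BGR2HSV)
for q in[(287,150),(287,220),(330,150),(330,220),(250,150),(250,250)]:print(q,np.median(hsv[q[1]-4:q[1]+5,q[0]-4:q[0]+5].reshape(-1,3),axis=0))
for v in(170,185,195):
    c=wood(p,(240,70,340,300),v)
    r=cv2.minAreaRect(plane(m,c[:,0,:],.028)[:,:2].astype(np.float32))
    print(v,np.round(r[0],4),np.round(r[1],4),round(r[2],2),cv2.boundingRect(c))
E
```

```text
(287, 150) [ 17.  92. 202.]
(287, 220) [ 17.  92. 204.]
(330, 150) [ 16.  95. 132.]
(330, 220) [ 18.  83. 134.]
(250, 150) [ 18.  84. 144.]
(250, 250) [ 16.  96. 126.]
170 [0.4261 0.1664] [0.0362 0.1974] 87.2 (267, 89, 39, 196)
185 [0.4261 0.1664] [0.0361 0.1973] 87.15 (267, 89, 39, 196)
195 [0.4261 0.1661] [0.0353 0.1973] 87.17 (268, 89, 38, 196)
```

Request:
{"op": "drive_tool", "data": {
  "steps": [0.002,0.004,0.03,0,0,0,1,0.002,0.004,0.065,0,0,0,1,0.002,0.004,0.1,0,0,0,1,0.002,0.004,0.13,0,0,0,1,0.002,0.004,0.15,0,0,0,1]
}}

```text
clock: 1.6
position: [0.4236, 0.1679, 0.0672]
ee_rot: [1.0, -0.023, -0.002, 0.001]
ft_force: [-0.2, 0.4, -0.1]
grip_width: 0.0856
grip_force: 0.0
```

Request:
{"op": "drive_tool", "data": {
  "steps": [0,0,0.015,0,0,0,1,0,0,0.03,0,0,0,1,0,0,0.04,0,0,0,1,0,0,0.046,0,0,0,1,0,0,0.046,0,0,0,1]
}}

```text
clock: 2.02
position: [0.4246, 0.1681, 0.0229]
ee_rot: [1.0, -0.023, -0.001, 0.001]
ft_force: [0.1, -0.4, 0.3]
grip_width: 0.0853
grip_force: 0.0
```

```bash
python3 -c "
from h import *
go([.426,.1665,.023],-2.8)"
```

```text
pos [0.4246 0.1681 0.0229] yaw [-2.6300e+00  1.1000e-01  1.7992e+02] F [ 0.1 -0.4  0.3] w 0.0853 t 2.02
shift [ 0.0015  0.0015 -0.0001] turn [0.08 0.11 0.17]
```

Request:
{"op": "drive_tool", "data": {
  "steps": [0.001,0.0015,0,0,0,0,0.3,0.001,0.0015,0,0,0,0,-0.2,0.001,0.0015,0,0,0,0,-0.6,0.001,0.0015,0,0,0,0,-1,0.001,0.0015,0,0,0,0,-1],
  "squeeze": 60
}}

```text
clock: 2.43
position: [0.4271, 0.1664, 0.0248]
ee_rot: [1.0, -0.024, 0.001, -0.001]
ft_force: [-0.8, 0.9, 6.5]
grip_width: 0.0349
grip_force: 61.6
```

Request:
{"op": "drive_tool", "data": {
  "steps": [0,0,0,0,0,0,-1,0,0,0,0,0,0,-1,0,0,0,0,0,0,-1,0,0,0,0,0,0,-1,0,0,0,0,0,0,-1]
}}

```text
clock: 2.85
position: [0.4271, 0.1664, 0.0248]
ee_rot: [1.0, -0.024, 0.001, -0.001]
ft_force: [-1.6, 1.1, 6.7]
grip_width: 0.0351
grip_force: 61.4
```

```bash
python3 -c "
from h import *
go([.426,.1665,.023],-2.8)"
```

```text
pos [0.4271 0.1664 0.0248] yaw [-2.7200e+00 -8.0000e-02 -1.7994e+02] F [-1.6  1.1  6.7] w 0.0351 t 2.85
shift [-0.0011 -0.      0.0018] turn [-0.06 -0.08  0.08]
```

Gripped at 35 mm width with the TCP about 1 mm from the rail's middle. I'll lift and carry it beside the post to measure up close.

Request:
{"op": "drive_tool", "data": {
  "steps": [0,0,-0.01,0,0,0,-1,0,0,-0.035,0,0,0,-1,0,0,-0.07,0,0,0,-1,0,0,-0.105,0,0,0,-1,0,0,-0.14,0,0,0,-1]
}}

```text
clock: 3.27
position: [0.4259, 0.1655, 0.1653]
ee_rot: [1.0, -0.024, -0.0, 0.0]
ft_force: [1.6, 1.1, -1.8]
grip_width: 0.0351
grip_force: 60.5
```

Request:
{"op": "drive_tool", "data": {
  "steps": [0.018,0.031,-0.01,0,0,1,-1,0.041,0.07,-0.02,0,0,2.5,-1,0.064,0.109,-0.03,0,0,4,-1,0.085,0.145,-0.03,0,0,5.5,-1,0.105,0.175,-0.03,0,0,6.9,-1]
}}

```text
clock: 3.68
position: [0.5218, -0.0124, 0.1948]
ee_rot: [0.996, -0.084, 0.001, -0.0]
ft_force: [1.1, 0.7, -0.5]
grip_width: 0.0348
grip_force: 60.5
```

Request:
{"op": "drive_tool", "data": {
  "steps": [0.004,0.012,0,0,0,0,-1,0.007,0.015,0,0,0,0,-1,0.007,0.015,0,0,0,0,-1,0.007,0.015,0,0,0,0,-1,0.007,0.015,0,0,0,0,-1]
}}

```text
clock: 4.1
position: [0.5252, -0.0256, 0.1939]
ee_rot: [0.997, -0.083, -0.0, -0.0]
ft_force: [0.4, 0.3, -0.8]
grip_width: 0.0352
grip_force: 60.6
```

```bash
python3 - <<'E'
from h import *
go([.53,-.03,.2],-9.6)
m=camera_model('wrist');p,d=capture('wrist');cv2.imwrite('pics/w3.png',p);np.savez('w3.npz',p=p,d=d,pos=read_state()['position'],q=read_state()['ee_rot'],**m)
E
```

```text
pos [ 0.5252 -0.0256  0.1939] yaw [-9.5500e+00  1.0000e-02 -1.7998e+02] F [ 0.4  0.3 -0.8] w 0.0352 t 4.1
shift [ 0.0054  0.0036 -0.0061] turn [-0.02  0.01  0.05]
```

View pics/w3.png

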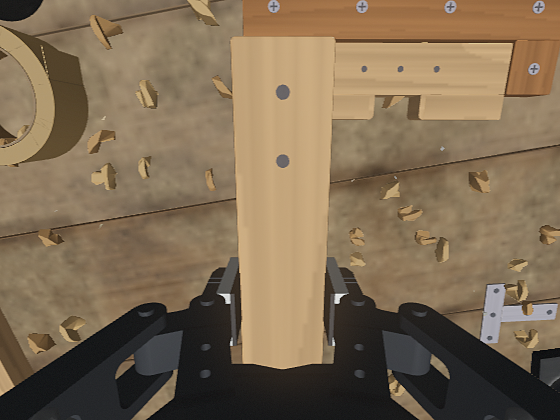

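The picture shows the rail in hand, its front end at row 37 (cols 232–335), parallel to the tool. The notch in the jig post is at cols 374–419, rows 95–119, with the fence behind it at row 40. I'll work out the coordinates.

```bash
python3 - <<'E'
from h import *
f=np.load('w3.npz');m={k:f[k] for k in('cx','cy','fx','fy','eye','attitude')};p=f['p']
th=np.radians(-9.6);A=np.array([[np.cos(th),-np.sin(th)],[np.sin(th),np.cos(th)]])
def show(n,uv,z):
    W=plane(m,uv,z)[:,:2];print(n,np.round(W,4).tolist(),'along',np.round((W@A)*1e3,1).tolist())
show('notch mouth L,R',[(374,119),(419,119)],.028)
show('notch floor',[(397,96)],.028)
show('front edge',[(345,119),(490,119)],.028)
show('post back',[(345,42),(500,42)],.028)
show('fence top',[(345,40),(500,40)],.026)
show('post right end',[(508,60),(502,115)],.028)
zt=f['pos'][2]-.0248+.028
show('rail front',[(232,38),(335,38)],zt);show('rail mid',[(240,200),(331,200)],zt);print(f['pos'])
print('depth z:',[ (c, round(float(f['d'][c[1],c[0]]),4)) for c in[(350,70),(350,108),(397,108),(283,120)]], m['eye'])
print(plane(m,[(350,108)],0.028))
cv2.imwrite('pics/w3c.png',cv2.resize(p[20:140,320:530],(798,456),interpolation=cv2.INTER_CUBIC))
E
```

```text
notch mouth L,R [[0.5856, -0.1164], [0.5792, -0.1547]] along [[596.8, -17.2], [596.8, -55.9]]
notch floor [[0.601, -0.1373]] along [[615.4, -35.1]]
front edge [[0.5897, -0.0918], [0.569, -0.215]] along [[596.8, 7.8], [596.9, -117.0]]
post back [[0.6492, -0.0986], [0.6283, -0.2224]] along [[656.5, 11.1], [656.6, -114.5]]
fence top [[0.651, -0.0992], [0.6301, -0.2237]] along [[658.4, 10.8], [658.6, -115.5]]
post right end [[0.6137, -0.2292], [0.5707, -0.2251]] along [[643.3, -123.6], [600.2, -126.8]]
rail front [[0.6245, -0.0256], [0.6187, -0.0598]] along [[620.0, 78.9], [620.0, 44.2]]
rail mid [[0.5693, -0.0171], [0.5635, -0.0515]] along [[564.2, 78.1], [564.2, 43.2]]
[ 0.52529786 -0.02549928  0.19403561]
depth z: [((350, 70), 0.2674), ((350, 108), 0.275), ((397, 108), 0.3003), ((283, 120), 0.1151)] [ 0.59397627 -0.0375775   0.31785216]
[[ 0.59797582 -0.09703953  0.028     ]]
```

View pics/w3c.png

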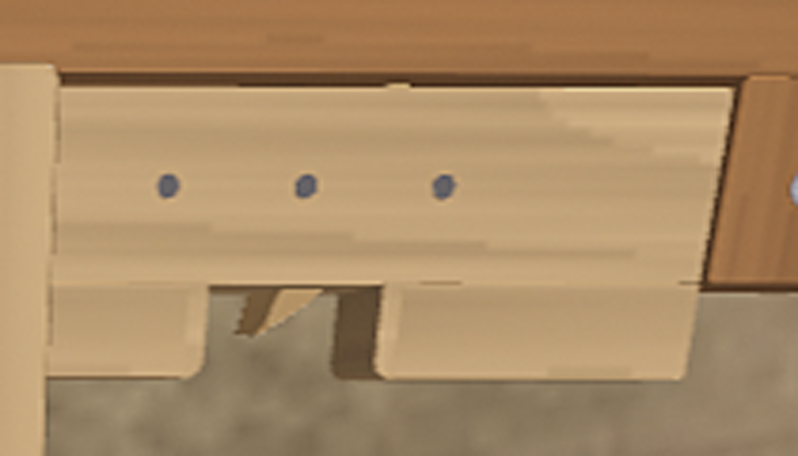

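The measurements agree with the given sizes: post depth 60 mm, notch about 39 mm, post about 2 mm off the fence. Next I'll fit the rail edges for its yaw in the hand and compute the approach pose.

```bash
cat >> h.py <<'E'
def edges(p,r0,r1,cl,cr):
    g=cv2.GaussianBlur(cv2.cvtColor(p,cv2.COLOR_BGR2GRAY),(3,3),0).astype(float);gx=np.diff(g,axis=1);o=[]
    for (a,b),s in((cl,1),(cr,-1)):
        rr=np.arange(r0,r1,3);cc=np.array([a+np.argmax(s*gx[r,a:b])+.5 for r in rr])
        k=np.polyfit(rr,cc,1)
        for _ in range(3): ok=abs(np.polyval(k,rr)-cc)<1.2; k=np.polyfit(rr[ok],cc[ok],1)
        o.append((k,ok.mean()))
    return o
E
python3 - <<'E'
from h import *
f=np.load('w3.npz');m={k:f[k] for k in('cx','cy','fx','fy','eye','attitude')};p=f['p']
L,Rr=edges(p,120,250,(222,250),(320,345));print(L,Rr)
zt=f['pos'][2]-.0248+.028
for k in(L[0],Rr[0]):
    W=plane(m,[(np.polyval(k,60),60),(np.polyval(k,240),240)],zt)[:,:2];v=W[0]-W[1];print(np.round(W,4),np.degrees(np.arctan2(v[1],v[0])))
th=np.radians(-9.6);u=np.array([np.cos(th),np.sin(th)]);n=np.array([-u[1],u[0]])
c=u*(.5253@np.ones(1) if 0 else 0)+n*-.0374  # line of notch
for front in (.575,.590):
    t=u*(front-.0985)+n*-.0374; print(front,t); go([*t,.06],-9.6)
E
```

```text
(array([3.52595725e-02, 2.29290063e+02]), np.float64(1.0)) (array([-4.7686164e-02,  3.3752537e+02]), np.float64(1.0))
[[ 0.6179 -0.024 ]
 [ 0.5535 -0.0129]] -9.80190137533465
[[ 0.612  -0.0588]
 [ 0.5476 -0.0475]] -9.97905560106045
0.575 [ 0.46358996 -0.11634156]
pos [ 0.5253 -0.0255  0.194 ] yaw [  -9.53    0.   -179.99] F [ 0.2 -0.6 -0.4] w 0.0349 t 4.15
shift [-0.0458  0.0998  0.134 ] turn [-0.01  0.    0.07]
0.59 [ 0.4783799  -0.11884309]
pos [ 0.5253 -0.0255  0.194 ] yaw [  -9.53    0.   -179.99] F [ 0.2 -0.6 -0.4] w 0.0349 t 4.15
shift [-0.0308  0.0999  0.134 ] turn [-0.01  0.    0.07]
```

Request:
{"op": "drive_tool", "data": {
  "steps": [-0.012,0.02,0.005,0,0,0,-1,-0.024,0.045,0.01,0,0,0,-1,-0.036,0.07,0.025,0,0,0,-1,-0.046,0.09,0.055,0,0,0,-1,-0.046,0.099,0.085,0,0,0,-1]
}}

```text
clock: 4.57
position: [0.4624, -0.1169, 0.1094]
ee_rot: [0.997, -0.084, 0.001, -0.0]
ft_force: [-0.1, -0.1, -1.6]
grip_width: 0.0349
grip_force: 60.6
```

Request:
{"op": "drive_tool", "data": {
  "steps": [0,0,0.02,0,0,0,-1,0,0,0.045,0,0,0,-1,0,0,0.06,0,0,0,-1,0,0,0.068,0,0,0,-1,0,0,0.068,0,0,0,-1]
}}

```text
clock: 4.98
position: [0.4627, -0.1158, 0.0397]
ee_rot: [0.997, -0.083, -0.002, 0.0]
ft_force: [-1.3, -0.1, -0.4]
grip_width: 0.0346
grip_force: 60.6
```

```bash
python3 - <<'E'
from h import *
go([.4636,-.1163,.028],-9.6)
m=camera_model('wrist');p,d=capture('wrist');cv2.imwrite('pics/w4.png',p);np.savez('w4.npz',p=p,d=d,pos=read_state()['position'],q=read_state()['ee_rot'],**m)
E
```

```text
pos [ 0.4627 -0.1158  0.0397] yaw [-9.5600e+00  1.7000e-01  1.7997e+02] F [-1.3 -0.1 -0.4] w 0.0346 t 4.98
shift [0.001  0.0003 0.0117] turn [0.03 0.17 0.04]
```

View pics/w4.png

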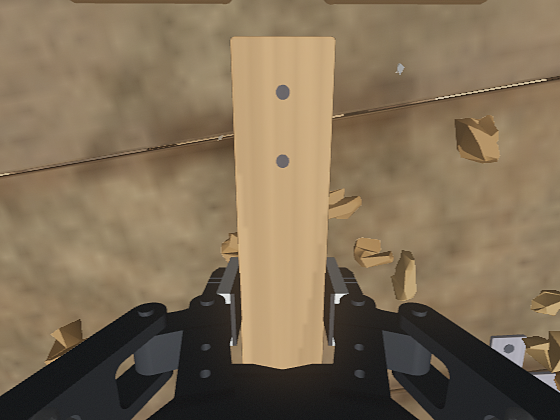

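The rail's front is at row 37 (cols 231–335, centre 283). The notch mouth at the top edge spans cols 230–328 (centre 279), so the rail needs to move about 1 mm to the left. I'll lower, correct and advance to just before the mouth.

Request:
{"op": "drive_tool", "data": {
  "steps": [0,-0.0005,0.005,0,0,0,-1,0,-0.001,0.009,0,0,0,-1,0.003,-0.0012,0.0115,0,0,-0.2,-1,0.008,-0.0012,0.0125,0,0,-0.2,-1,0.01,-0.0012,0.0125,0,0,-0.2,-1]
}}

```text
clock: 5.45
position: [0.4748, -0.1171, 0.0286]
ee_rot: [0.997, -0.082, 0.0, 0.0]
ft_force: [0.1, -1.0, -1.4]
grip_width: 0.0347
grip_force: 60.6
```

```bash
python3 - <<'E'
from h import *
go([.4636,-.1163,.0248],-9.6)
m=camera_model('wrist');p,d=capture('wrist');np.savez('w5.npz',p=p,d=d,**m)
cv2.imwrite('pics/w5.png',cv2.resize(p[0:100,190:370],(792,440),interpolation=cv2.INTER_CUBIC))
E
```

```text
pos [ 0.4748 -0.1171  0.0286] yaw [-9.41e+00 -5.00e-02  1.80e+02] F [ 0.1 -1.  -1.4] w 0.0347 t 5.45
shift [-0.0112  0.001   0.0038] turn [ 0.   -0.05  0.19]
```

View pics/w5.png

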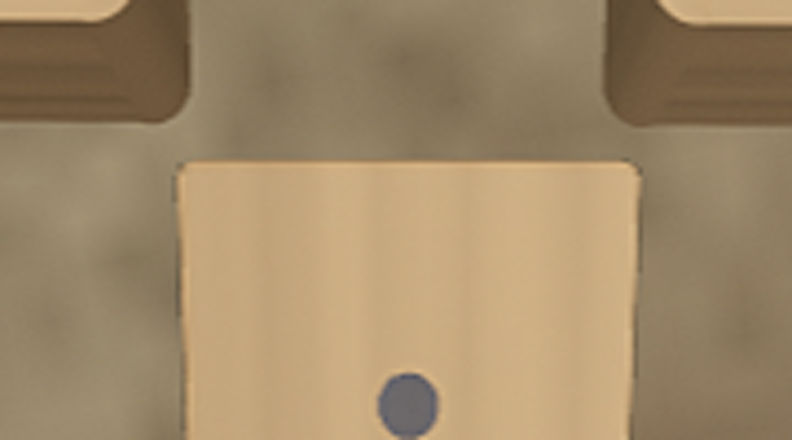

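The notch's centre is at about crop col 394 and the rail's is at 409, so the rail is about 1.3 mm too far right and turned about 0.3°. Both are within the chamfer, but I'll correct them, lower to the bench and advance.

Request:
{"op": "drive_tool", "data": {
  "steps": [0,-0.001,0.002,0,0,0.3,-1,0,-0.0014,0.0038,0,0,0.3,-1,0.003,-0.0014,0.0038,0,0,0.3,-1,0.008,-0.0014,0.0038,0,0,0.3,-1,0.013,-0.0014,0.0038,0,0,0.3,-1]
}}

```text
clock: 5.92
position: [0.4865, -0.1178, 0.0249]
ee_rot: [0.996, -0.085, -0.0, 0.0]
ft_force: [-2.5, 0.6, 4.0]
grip_width: 0.0349
grip_force: 61.1
```

Request:
{"op": "drive_tool", "data": {
  "steps": [0.002,0,0,0,0,0,-1,0.004,0,0,0,0,0,-1,0.006,0,0,0,0,0,-1,0.008,0,0,0,0,0,-1,0.009,0,0,0,0,0,-1]
}}

```text
clock: 6.33
position: [0.4953, -0.1194, 0.0249]
ee_rot: [0.996, -0.085, -0.001, 0.0]
ft_force: [-5.3, 0.2, 6.8]
grip_width: 0.0349
grip_force: 61.5
```

```bash
python3 - <<'E'
from h import *
th=np.radians(-9.6);u=np.array([np.cos(th),np.sin(th)])
t=u*(.6186-.0978)+np.array([-u[1],u[0]])*-.0374
go([*t,.0248],-9.6)
m=camera_model('wrist');p,d=capture('wrist');np.savez('w6.npz',p=p,d=d,**m)
cv2.imwrite('pics/w6.png',cv2.resize(p[0:100,190:370],(792,440),interpolation=cv2.INTER_CUBIC))
E
```

```text
pos [ 0.4953 -0.1194  0.0249] yaw [-9.7300e+00  6.0000e-02  1.7998e+02] F [-5.3  0.2  6.8] w 0.0349 t 6.33
shift [0.0126 0.0023 0.0001] turn [ 0.02  0.06 -0.13]
```

View pics/w6.png

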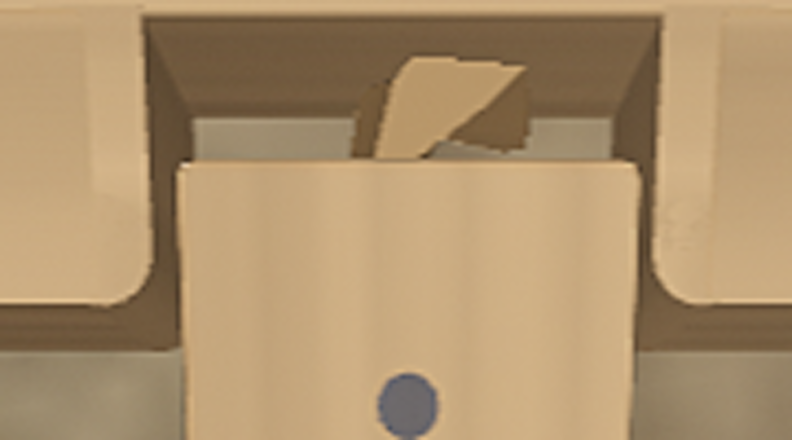

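The rail is in the mouth, with side gaps of 28 px left and 15 px right and the floor edge at row 15, about 12 mm ahead. A loose shaving at (440,100) lies in the notch, so I'll check later that the rail gets fully home. I'll shift a touch left, ease the downward force and advance.

Request:
{"op": "drive_tool", "data": {
  "steps": [0.0015,-0.0005,-0.001,0,0,0,-1,0.0035,-0.0005,-0.0012,0,0,0,-1,0.0055,-0.0005,-0.0012,0,0,0,-1,0.0075,-0.0005,-0.0012,0,0,0,-1,0.009,-0.0005,-0.0012,0,0,0,-1]
}}

```text
clock: 6.8
position: [0.5049, -0.1203, 0.0257]
ee_rot: [0.996, -0.085, -0.0, -0.0]
ft_force: [-1.1, 0.5, -1.3]
grip_width: 0.0344
grip_force: 60.5
```

Request:
{"op": "drive_tool", "data": {
  "steps": [0.0005,0,0,0,0,0,-1,0.001,0,0,0,0,0,-1,0.0015,0,0,0,0,0,-1,0.002,0,0,0,0,0,-1,0.0025,0,0,0,0,0,-1]
}}

```text
clock: 7.22
position: [0.5069, -0.1208, 0.0257]
ee_rot: [0.996, -0.085, -0.0, 0.0]
ft_force: [-2.0, 0.2, -1.9]
grip_width: 0.0347
grip_force: 60.5
```

Request:
{"op": "drive_tool", "data": {
  "steps": [0.0005,0,0,0,0,0,-1,0.001,0,0,0,0,0,-1,0.0015,0,0,0,0,0,-1,0.0015,0,0,0,0,0,-1,0.0015,0,0,0,0,0,-1]
}}

```text
clock: 7.63
position: [0.5072, -0.1209, 0.0255]
ee_rot: [0.996, -0.085, -0.001, -0.0]
ft_force: [-6.4, 0.5, 1.3]
grip_width: 0.0349
grip_force: 60.8
```

Request:
{"op": "drive_tool", "data": {
  "steps": [0.0003,0,0.0008,0,0,0,-1,0.0006,0,0.0008,0,0,0,-1,0.0009,0,0.0008,0,0,0,-1,0.0012,0,0.0008,0,0,0,-1,0.0015,0,0.0008,0,0,0,-1]
}}

```text
clock: 8.05
position: [0.5073, -0.121, 0.0249]
ee_rot: [0.996, -0.085, -0.003, -0.0]
ft_force: [-10.2, 4.0, 8.5]
grip_width: 0.035
grip_force: 61.6
```

```bash
python3 - <<'E'
from h import *
go([.5,-.12,.0248],-9.6)
m=camera_model('wrist');p,d=capture('wrist');np.savez('w7.npz',p=p,d=d,**m)
cv2.imwrite('pics/w7.png',cv2.resize(p[0:100,190:370],(792,440),interpolation=cv2.INTER_CUBIC))
E
```

```text
pos [ 0.5073 -0.121   0.0249] yaw [ -9.75   0.31 179.98] F [-10.2   4.    8.5] w 0.035 t 8.05
shift [-0.0074  0.0003  0.0001] turn [ 0.02  0.31 -0.15]
```

View pics/w7.png

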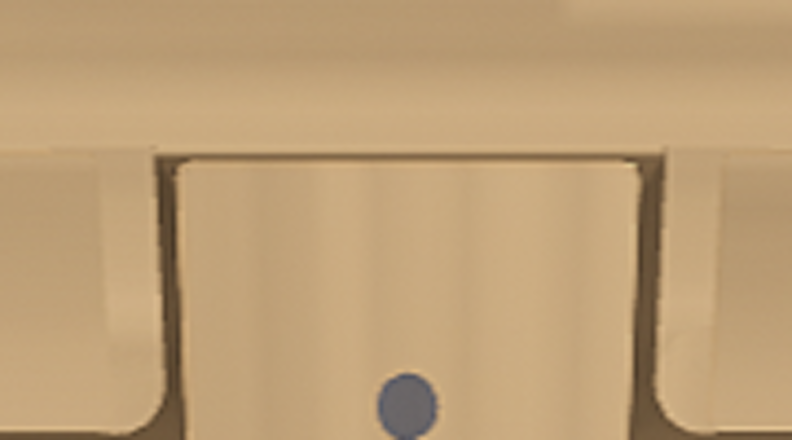

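The rail is in: side gaps of 18 and 19 px, so it is centred, and only a thin dark line (rows 152–160) remains at the floor. The push is 10.7 N and the rail no longer moves, so the post is on the fence. I'll relax the downward load a little and raise the push slightly.

Request:
{"op": "drive_tool", "data": {
  "steps": [0.0003,0,-0.0003,0,0,0,-1,0.0006,-0.0002,-0.0006,0,0,0,-1,0.001,-0.0003,-0.0006,0,0,0,-1,0.001,-0.0003,-0.0006,0,0,0,-1,0.001,-0.0003,-0.0006,0,0,0,-1]
}}

```text
clock: 8.52
position: [0.5073, -0.121, 0.0249]
ee_rot: [0.996, -0.085, -0.004, 0.0]
ft_force: [-13.0, 3.6, 6.3]
grip_width: 0.0345
grip_force: 61.5
```

```bash
python3 - <<'E'
from h import *
go([.5,-.12,.0248],-9.6);s=read_state()
th=np.radians(-9.6);u=np.array([np.cos(th),np.sin(th)]);print('axial',s['ft_force'][:2]@u,'lat',s['ft_force'][:2]@[-u[1],u[0]],'along',s['position'][:2]@u,'mom',s['moment'])
for n in('side','top'):
    p,d=capture(n);m=camera_model(n);np.savez(n+'1.npz',p=p,d=d)
    c=pix(m,[[.60,-.137,.028]])[0].astype(int);print(n,c)
    x0,y0=max(c[0]-65,0),max(c[1]-45,0);cv2.imwrite(f'pics/{n}1.png',cv2.resize(p[y0:y0+90,x0:x0+130],(780,540),interpolation=cv2.INTER_CUBIC))
E
```

```text
pos [ 0.5073 -0.121   0.0249] yaw [ -9.76   0.43 179.96] F [-13.    3.6   6.3] w 0.0345 t 8.52
shift [-0.0074  0.0003  0.0002] turn [ 0.04  0.43 -0.16]
axial -13.404703777182164 lat 1.3734837962089137 along 0.5203659822670105 mom [0.9613441  3.67530071 0.13430233]
side [254 203]
top [294 189]
```

View pics/side1.png

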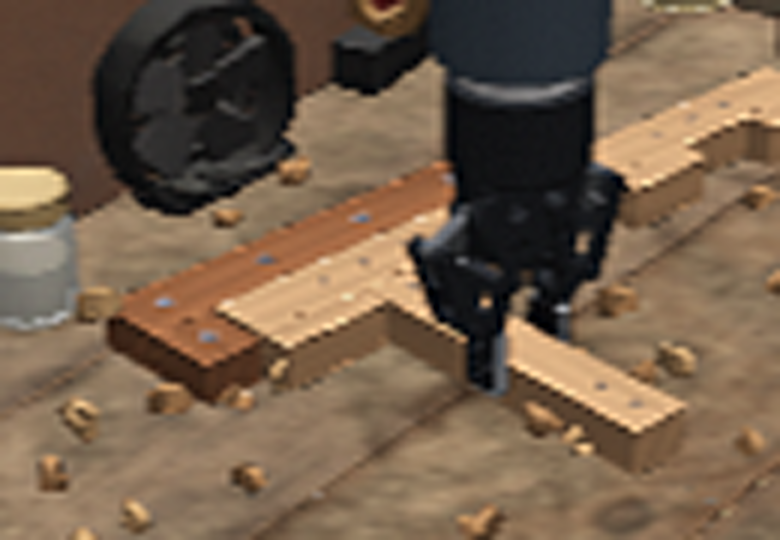

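The side view shows the rail lying in the notch, the post against the fence with no gap showing, and the hand at the middle. The tool has pitched 0.43° under load, so I'll counter that to keep the rail flat, then confirm the force is steady.

Request:
{"op": "drive_tool", "data": {
  "steps": [0,0,0,0,0.15,0,-1,0,0,0,0,0.3,0,-1,0,0,0,0,0.4,0,-1,0,0,0,0,0.4,0,-1,0,0,0,0,0.4,0,-1]
}}

```text
clock: 9.03
position: [0.5073, -0.121, 0.0249]
ee_rot: [0.996, -0.085, -0.0, 0.0]
ft_force: [-11.8, 2.9, 6.5]
grip_width: 0.0347
grip_force: 61.4
```

```bash
cat > chk.py <<'E'
from h import *
p,d=capture('wrist');p0=np.load('w7.npz')['p']
th=np.radians(-9.6);u=np.array([np.cos(th),np.sin(th)])
for i in range(4):
    capture('top');s=read_state();print('axial',s['ft_force'][:2]@u,'lat',s['ft_force'][:2]@[-u[1],u[0]],'z',s['ft_force'][2],'along',s['position'][:2]@u)
go([.5,-.12,.0248],-9.6)
g=cv2.cvtColor(p,cv2.COLOR_BGR2GRAY);print(g[28:44,270].tolist(),cv2.cvtColor(p0,cv2.COLOR_BGR2GRAY)[28:44,270].tolist())
E
python3 chk.py
```

```text
axial -11.73594181740292 lat 1.3361449805433858 z 5.171349755859667 along 0.5203521274987266
axial -11.344643878016269 lat 1.8168704640233386 z 5.899391646641406 along 0.5203526854710401
axial -11.772804180934884 lat 0.5532470960586269 z 5.227066387993139 along 0.5203563797840771
axial -11.545739000643199 lat 1.0267849020215545 z 5.800183700485869 along 0.520385315346208
pos [ 0.5073 -0.121   0.0249] yaw [-9.7600e+00  3.0000e-02  1.7996e+02] F [-11.2   2.9   5.8] w 0.0349 t 9.28
shift [-0.0074  0.0003  0.0001] turn [ 0.04  0.03 -0.16]
[176, 175, 174, 174, 175, 178, 176, 126, 75, 184, 176, 175, 176, 175, 176, 175] [175, 175, 174, 175, 175, 180, 163, 108, 136, 178, 175, 176, 176, 175, 175, 176]
```

Request:
{"op": "drive_tool", "data": {
  "steps": [0.0002,0,-0.0002,0,0,0,-1,0.0005,0,-0.0004,0,0.1,0,-1,0.0005,0,-0.0004,0,0.1,0,-1,0.0005,0,-0.0004,0,0.1,0,-1,0.0005,0,-0.0004,0,0.1,0,-1]
}}

```text
clock: 9.7
position: [0.5073, -0.121, 0.0249]
ee_rot: [0.996, -0.085, -0.0, 0.0]
ft_force: [-9.5, 2.4, 4.6]
grip_width: 0.0348
grip_force: 61.3
```

```bash
python3 chk.py
```

```text
axial -12.093523934898865 lat 0.366876682840541 z 4.326265935360337 along 0.5203576572740434
axial -12.228172408371114 lat 1.147623089076366 z 4.380973847798526 along 0.5203602829358004
axial -12.08519345537839 lat 1.4106054433642523 z 3.7200031186482434 along 0.5203395928655691
axial -11.671668455009979 lat 0.9343277640932834 z 3.918230063949581 along 0.5203474824625253
pos [ 0.5073 -0.121   0.0249] yaw [ -9.77  -0.   179.96] F [-11.4   2.9   3.9] w 0.035 t 9.95
shift [-0.0073  0.0003  0.0001] turn [ 0.04 -0.   -0.17]
[176, 175, 174, 174, 175, 177, 178, 130, 70, 184, 177, 175, 176, 175, 176, 176] [175, 175, 174, 175, 175, 180, 163, 108, 136, 178, 175, 176, 176, 175, 175, 176]
```

The push is steady at about 12 N, the tool is level and the rail is home, so I'm handing in.

```bash
python3 -c "
from workcell import *
print(finish_job())"
```

```text
the job is handed in; nothing more can be done
None
```

I handed the job in with the arm still holding the narrow rail about its middle and pressing it square into the notch of the jig's narrow-notch post at a steady 12 N or so; no reading passed about 14 N, and the rail stopped advancing as the push rose, so I take the post to bear on the fence, though a thin dark line of about 0.6 mm still showed at the notch floor and no verdict came back.

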